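# Shut off the red valve under the sliding cover

## Robot

A 7-joint arm with a two-finger parallel gripper is mounted at the origin on the work surface. World frame = base frame: x ahead of the robot, y to its left, z up, the work surface at z = 0. Lengths are in m, angles in rad, forces in N, time in s.
With the tool pointing down it reaches from about 0.425 to 1.025 m from the base axis. Payload 3.6 kg.
Tool frame: the origin (TCP) lies at the very end of the fingers, on their centre line; the grasp point (between the pads) lies 19 mm behind it; z points along the fingers, y is the direction in which the jaws open and shut (so a half turn about z gives the same grasp; the last joint's range is limited). The gripper opens to 85 mm and grips with 20 to 120 N. Pads are 22 mm wide; open, the fingers measure 114 mm over their backs; the gripper's body (76 mm by 85 mm) begins 54 mm behind the grasp point. The pads swing forward as they close: fully open they stand 13 mm farther back than shut.
Start: joints at [-1.248, 0.591, 0.048, 1.609, -0.033, 0.943, -0.034], TCP at [0.294, 0.663, 0.207] pointing down, gripper open.
Joint ranges: [-2.69, 2.69], [-0.47, 2.24], [-1.27, 1.36], [0.19, 2.51], [-1.53, 4.68], [0.08, 2.07], [-3.09, 3.09]. Speed limits (rad/s): [2.57, 2.57, 3.14, 3.14, 3.14, 3.14, 3.14].

## Interface

Orientations are given as a unit quaternion [w, x, y, z].
In Python, from bench import env, camera, calibration gives the robot as it stands.
- The arm moves only by the tool arm_command, never from a script. Its argument "deltas" is a list of rows, each a list of 7 numbers: the opening, from 0 (shut) to 1 (fully open), then the shift along the tool's x, y, z in m, then the turn, a rotation vector about the tool's x, y, z in degrees. In form: [[claw, tx, ty, tz, rx, ry, rz], ...]. A call has 1 to 10 rows; each row shifts and turns the commanded pose from where the row before left it, along the tool's axes as they then stand; what a row does not reach is not made up. A row lasts 1/8 s, in which the tool goes at most 62.5 mm and 10.7 degrees, less where a joint would pass 70% of its speed; a pose out of reach is approached as far as the arm can. A call is refused whole if a number of a shift passes 0.0625 or a number of a turn 10.7, either way. A call with a gripper value outside its range is refused whole. The fingers move at their own pace and stop on an object; the grip force is fixed at half the most. Time passes only in rows, so rows that do not move let the fingers close. It gives the time, the measured TCP pose, the force and the opening at its end, in the units of the state.
- env.observe(): the state, without advancing time (a new reading comes with each control period).
- camera(name): name is "scene" or "top" or "wrist"; returns the picture (420x560x3 uint8, red, green, blue); there is no depth.
- calibration(name): a dict with "fx", "fy", "cx", "cy" (pixels), "dist_coeffs" ([k1, k2, p1, p2, k3] as OpenCV has them; the pictures are not rectified), "rvec" (rotation vector, rad) and "tvec" (3), from world to camera coordinates, as OpenCV has them. Camera axes: x right, y down, z forward; pixel columns grow to the right and rows downward; lengths in m; the calibration is good to about 2 mm. A picture is of the moment at which its call begins: read the wrist's pose just before it. calibration takes no time and is no camera call; for the wrist camera it gives the pose at the moment of the call.
- env.hand_in(): hands the job in, once; it reports no verdict.
The state is a dict: "time_s": time; "joint_positions": joint angles; "qd": joint speeds; "tau": joint torques, N m; "position": TCP position; "tcp_rot": TCP orientation; "ft_force": force on the tool from outside, world axes, zero at the start; "ft_torque": the same for the moment, N m; "finger_gap": finger opening in m.
Only numpy, scipy, OpenCV 4.12 (cv2) and the standard library are available. Lean on these libraries where they do the work, as an engineer would, in place of code of your own. Each camera call takes 0.05 s, during which the arm holds its last target.

## Task

The clay studio's tap has to be shut off at the grey valve box on the bench: push the green sliding cover by its black tab all the way back along its rails so that the two valves below are uncovered, then push the red handle a quarter turn clockwise until it is fully shut against its stop. Push with the fingers only and never grip the cover's tab or the handles; leave the cover fully open, leave the blue handle as it is, and do not lift or disturb the beaker, the jar and the stamp standing near the box.

Things in the scene. Friction and masses are not known exactly. Their poses are not given: they have to be found in the camera images.
- valvebox: Grey open-topped valve box fixed to the bench, 142 (x) x 262 (y) x 90 mm high, walls 6 mm, well inside 130 x 250 mm. Origin: centre of the well at bench height; x points to the back of the box, the way the cover slides open, y to its left, z up. Two aluminium rails at rim height carry the opened cover and reach 201 mm behind the origin.
- cover (a joint): Travel of the green cover (142 x 258 x 6 mm plate, its upper face 97 mm above the bench) along the box's +x, in m: 0 closed, 0.125 fully open against its stop. It starts between 0 and 0.02, resists with about 2.5 N, and stays where it is left. While closed it hides both valves.
- tab_top (a point): Middle of the top edge of the black upright tab on the cover, 130 mm above the bench. The tab is 12 mm thick (box x), 60 mm wide (box y) and stands 33 mm above the cover; with the cover shut it lies at x = -35 mm, y = 0 in the box frame, and it moves with the cover. Push its near (-x) face; pressing its near and far faces at once is gripping.
- red_valve: The valve with the red handle, standing in the well. Origin on the vertical stem axis at bench height, axes parallel to the box's. It stands at x = 20 mm and at y = -68 or +48 mm in the box frame; the blue valve stands in the other place. Its copper pipe runs along x, with its top at 31 mm; its brass body, within 18 mm of the axis along x, reaches up to 35 mm.
- red_handle (a joint): Angle of the red handle, rad: 0 open, pointing to the valve's -x (along the pipe); 1.571 shut, pointing to +y; it turns clockwise seen from above. Starts between 0 and 0.35. It turns against about 0.12 N m and stays where it is left; stops at both ends.
- red_tip (a point): End of the red handle, 60 mm from the stem axis, half-way up. The handle is a flat bar 16 mm wide, between 50 and 73 mm above the bench (17 mm below the rim of the box). Push the side that faces -y when it is open and -x when it is shut; pressing both its sides at once is gripping.
- blue_tip (a point): End of the blue handle, which is like the red one on a like valve and must be left alone; 60 mm from its stem axis, half-way up.
- blue_handle (a joint): Angle of the blue handle, rad, measured as for the red one. Starts between 0 and 0.25.
- beaker: Terracotta beaker, 72 mm across, 85 mm high, loose; origin under its centre. It, the jar and the stamp stand on the bench beside the box, in any order.
- glaze_jar: Blue glaze jar with a white cap, 60 mm across, 80 mm high, loose; origin under its centre.
- stamp: Turned wooden clay stamp, 52 mm across, 78 mm high, loose; origin under its centre.
There are look-alikes about, which are no part of the job. Leave any purple or turquoise look-alike of the red_valve alone.

How it is judged:
By the outcome, as a careful person would: the job done as asked, in the order asked, and still so for the second after the job is handed in, with the robot touching nothing.
It also fails if it takes over 48 s, if anything falls off the work surface, if the arm or the gripper's body presses on something with over 40 N, if the wrist force passes 120 N, or if a joint passes its speed limit or range.

## Working session

There is one attempt and no reset: what is moved stays moved. The work goes in short steps, Python scripts to look and compute and a tool call to move; the robot and the scene stay as the last step left them, time stands still between calls to the robot, and variables do not carry over. Pictures are saved under pics/ and viewed, and the job is handed in when it is done.

Besides the shell and the picture viewer there is one more tool, called after "Call:" as name([rows], argument=value, ...), one row to a line, values as JSON. arm_command: Moves the arm, as the interface text tells. Its arguments: {"type":"object","properties":{"deltas":{"type":"array","items":{"type":"array","items":{"type":"number"}}}},"required":["deltas"]}

```bash
ls; mkdir -p pics; python3 - <<'E'
from bench import env,camera,calibration
import cv2
s=env.observe();print(s['time_s'],s['position'],s['tcp_rot'],s['finger_gap'])
for n in('scene','top'):
    im=camera(n);cv2.imwrite(f'pics/{n}0.png',im[:,:,::-1])
    c=calibration(n);print(n,c)
E
```

```text
pics
0.0 [0.29309892 0.6621359  0.20533235] [-1.76928197e-04  2.06821102e-01  9.78378129e-01 -1.11222677e-03] 0.08563993687008133
scene {'fx': 531.8691831255364, 'fy': 531.8691831255364, 'cx': 273.1011048017911, 'cy': 207.06361406079614, 'dist_coeffs': array([-0.06457592,  0.        ,  0.        ,  0.        ,  0.        ]), 'rvec': array([ 2.4489761 ,  0.69940562, -0.20222998]), 'tvec': array([-0.48569675, -0.10790523,  1.39549862])}
top {'fx': 474.7156488964763, 'fy': 474.7156488964763, 'cx': 275.62339305061107, 'cy': 211.2789179708877, 'dist_coeffs': array([-0.16697027,  0.        ,  0.        ,  0.        ,  0.        ]), 'rvec': array([ 2.14383623, -2.17292602,  0.155809  ]), 'tvec': array([0.07359009, 0.5297331 , 1.26303499])}
```

View pics/scene0.png

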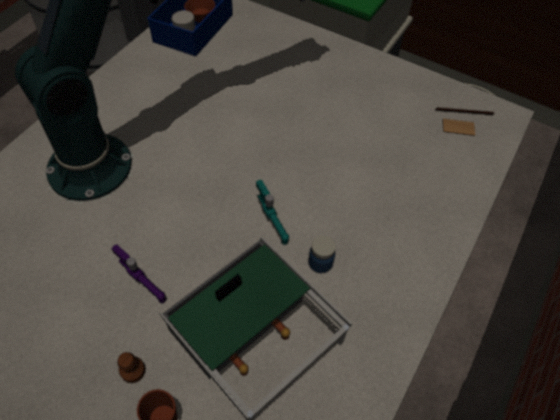

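View pics/top0.png

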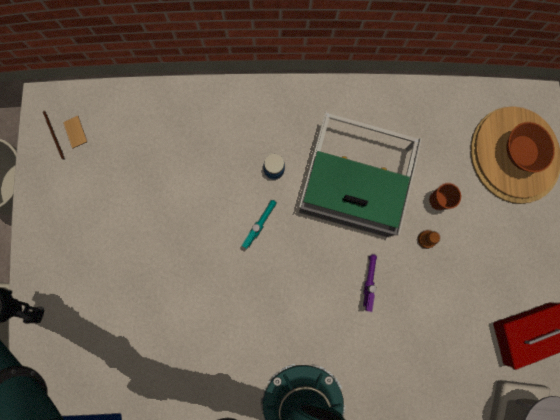

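The scene shows the green cover with its black tab (top view 355,201), jar (274,166), beaker (446,196) and stamp (429,239). The turquoise (258,226) and purple (371,284) valves outside the box are look-alikes. Next I measure the box.

```bash
cat > h.py <<'E'
import numpy as np,cv2
from bench import env,camera,calibration
def ray(c,uv):
    K=np.array([[c['fx'],0,c['cx']],[0,c['fy'],c['cy']],[0,0,1]])
    p=cv2.undistortPoints(np.array(uv,float).reshape(-1,1,2),K,c['dist_coeffs']).reshape(-1,2)
    R=cv2.Rodrigues(c['rvec'])[0];o=-R.T@c['tvec']
    d=np.c_[p,np.ones(len(p))]@R
    return o,d
def plane(c,uv,z):
    o,d=ray(c,uv);t=(z-o[2])/d[:,2];return o+d*t[:,None]
def proj(c,P):
    K=np.array([[c['fx'],0,c['cx']],[0,c['fy'],c['cy']],[0,0,1]])
    return cv2.projectPoints(np.array(P,float).reshape(-1,3),c['rvec'],c['tvec'],K,c['dist_coeffs'])[0].reshape(-1,2)
E
python3 - <<'E'
from h import *
for n in('top','scene'):
    im=cv2.imread(f'pics/{n}0.png');c=calibration(n)
    hsv=cv2.cvtColor(im,cv2.COLOR_BGR2HSV)
    m=cv2.inRange(hsv,(50,90,40),(85,255,140))
    x0,y0,x1,y1=(290,100,430,250) if n=='top' else (150,230,360,420)
    k=np.zeros_like(m);k[y0:y1,x0:x1]=m[y0:y1,x0:x1]
    cs,_=cv2.findContours(k,0,2);ct=max(cs,key=cv2.contourArea)
    print(n,cv2.contourArea(ct))
    uv=ct.reshape(-1,2);W=plane(c,uv,0.097)[:,:2].astype(np.float32)
    r=cv2.minAreaRect(W);print(r);print(cv2.boxPoints(r))
    # tab
    t=np.zeros_like(m);t[y0:y1,x0:x1]=(im[y0:y1,x0:x1].max(2)<45)*255
    for q in cv2.findContours(t,0,2)[0]:
        if cv2.contourArea(q)>40: 
            q=q.reshape(-1,2); print('dark',q.mean(0),q.min(0),q.max(0),plane(c,[q.mean(0)],.13))
    cv2.imwrite(f'pics/{n}0c.png',cv2.resize(im[y0:y1,x0:x1],None,fx=4,fy=4,interpolation=2)[:600,:800])
E
```

```text
top 4880.0
((0.5789361596107483, -0.14814704656600952), (0.25744736194610596, 0.1418573260307312), 73.46086120605469)
[[ 0.4742983  -0.25135356]
 [ 0.6102864  -0.29173613]
 [ 0.683574   -0.04494053]
 [ 0.5475859  -0.00455797]]
dark [345.31067961 222.83495146] [300 209] [391 236] [[ 0.48618116 -0.10867636  0.13      ]]
dark [355.94117647 200.73529412] [342 195] [367 206] [[ 0.54257151 -0.13801678  0.13      ]]
scene 7866.5
((0.5806423425674438, -0.14786337316036224), (0.2562142610549927, 0.14084723591804504), 73.71564483642578)
[[ 0.47712216 -0.25108397]
 [ 0.6123189  -0.2905782 ]
 [ 0.6841625  -0.04464278]
 [ 0.5489658  -0.00514856]]
dark [176.82758621 409.06896552] [172 400] [180 419] [[ 0.60953161 -0.38775267  0.13      ]]
dark [160.375 402.625] [150 392] [172 415] [[ 0.57823846 -0.39440503  0.13      ]]
dark [187.88095238 350.69047619] [168 326] [210 377] [[ 0.56263489 -0.29190959  0.13      ]]
dark [229.14754098 287.98360656] [214 272] [245 304] [[ 0.55503059 -0.14451127  0.13      ]]
dark [258.24537815 310.83529412] [213 266] [304 371] [[ 0.63044366 -0.15506155  0.13      ]]
dark [275.42635659 265.29457364] [256 257] [293 273] [[ 0.60632948 -0.05195138  0.13      ]]
dark [322.24390244 259.85365854] [309 249] [334 272] [[0.68158308 0.01006071 0.13      ]]
dark [230.23461538 272.10769231] [167 243] [272 317] [[ 0.53686982 -0.11395853  0.13      ]]
```

View pics/top0c.png

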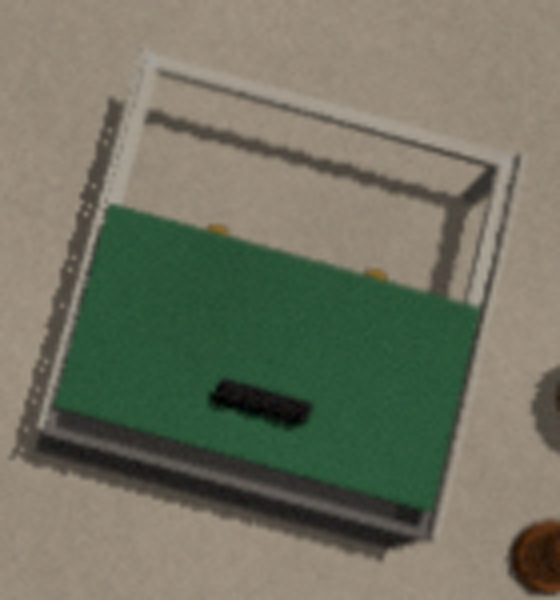

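View pics/scene0c.png

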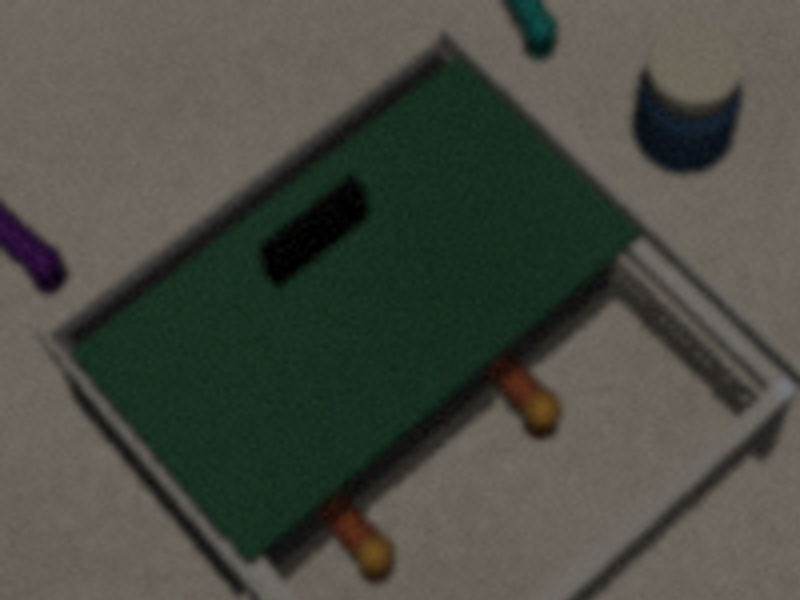

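```bash
python3 - <<'E'
from h import *
c=calibration('top')
# outer corners: front right, front left, back left, back right (top view crop px/4 + offset)
uv=[[290+430/4,100+540/4],[290+40/4,100+430/4],[290+148/4,100+53/4],[290+519/4,100+155/4]]
P=plane(c,uv,.09);print(P)
im=cv2.imread('pics/scene0.png');cs=calibration('scene')
uv2=[[150+45/4,230+335/4],[150+447/4,230+35/4]]
print(plane(cs,uv2,.09))
yaw=np.deg2rad(-16.4);bx=np.array([np.cos(yaw),np.sin(yaw)]);by=np.array([-bx[1],bx[0]])
C=np.array([.5797,-.148])
for p in list(P)+list(plane(cs,uv2,.09)): d=p[:2]-C;print((d@bx).round(4),(d@by).round(4))
# tab centre top from both views
a=plane(c,[[290+261/4,100+398/4],[290+265/4,100+390/4]],.13);print(a)
for p in a: d=p[:2]-C;print((d@bx).round(4),(d@by).round(4))
E
```

```text
[[ 0.4561282  -0.25333165  0.09      ]
 [ 0.53250195  0.00310465  0.09      ]
 [ 0.79044863 -0.0763772   0.09      ]
 [ 0.71846863 -0.33001519  0.09      ]]
[[ 0.458568   -0.24983319  0.09      ]
 [ 0.53544057  0.00734382  0.09      ]]
-0.0888 -0.1359
-0.0879 0.1316
0.182 0.1282
0.1845 -0.1354
-0.0875 -0.1319
-0.0863 0.1365
[[ 0.54578664 -0.1363505   0.13      ]
 [ 0.55093701 -0.13913592  0.13      ]]
-0.0358 0.0016
-0.0301 0.0004
```

Call:
arm_command([
  [0, 0, 0, 0, 0, 0, -7.5],
  [0, -0.028, -0.046, 0, 0, 0, 0],
  [0, -0.028, -0.046, 0, 0, 0, 0],
  [0, -0.028, -0.046, 0, 0, 0, 0],
  [0, -0.028, -0.046, 0, 0, 0, 0],
  [0, -0.028, -0.046, 0, 0, 0, 0],
  [0, -0.028, -0.046, 0, 0, 0, 0],
  [0, -0.028, -0.046, 0, 0, 0, 0],
  [0, -0.028, -0.046, 0, 0, 0, 0],
  [0, -0.028, -0.046, 0, 0, 0, 0],
])

```text
time_s: 1.35
position: [0.4187, 0.1928, 0.2064]
tcp_rot: [0.0, 0.142, 0.99, -0.0]
ft_force: [0.9, -0.1, -0.6]
finger_gap: 0.0002
```

Call:
arm_command([
  [0, -0.028, -0.046, 0, 0, 0, 0],
  [0, -0.028, -0.046, 0, 0, 0, 0],
  [0, -0.028, -0.046, 0, 0, 0, 0],
  [0, -0.028, -0.046, 0, 0, 0, 0],
  [0, -0.028, -0.046, 0, 0, 0, 0],
  [0, 0, 0, 0, 0, 0, 0],
  [0, 0, 0, 0, 0, 0, 0],
])

```text
time_s: 2.22
position: [0.4874, -0.0651, 0.2062]
tcp_rot: [-0.001, 0.143, 0.99, 0.0]
ft_force: [-1.1, 1.0, -0.0]
finger_gap: 0.0002
```

```bash
cat >> h.py <<'E'
yaw=np.deg2rad(-16.4);bx=np.array([np.cos(yaw),np.sin(yaw)]);by=np.array([-bx[1],bx[0]])
O=np.array([.5639,-.1433])
def st():
    from scipy.spatial.transform import Rotation as Ro
    s=env.observe();d=s['position'][:2]-O
    R=Ro.from_quat(np.roll(s['tcp_rot'],-1)).as_matrix()
    print('t',s['time_s'],'box x,y,z',(d@bx).round(4),(d@by).round(4),s['position'][2].round(4),'F',s['ft_force'].round(1),'gap',s['finger_gap'])
    print('tool x yaw rel -bx deg',np.rad2deg(np.arctan2(-R[:2,0]@by,-R[:2,0]@bx)).round(2),'z',R[:,2].round(3))
    return s
E
python3 -c "
from h import *
s=st();print(s['joint_positions'])"
```

```text
t 2.225 box x,y,z -0.0954 0.0535 0.2062 F [-1.1  1.  -0. ] gap 0.0002480852168881606
tool x yaw rel -bx deg 0.0 z [-0.001  0.001 -1.   ]
[-0.10018628  0.30405728  0.1757085   2.12983755 -0.08061586  0.71488049
  1.41323295]
```

Call:
arm_command([
  [0, -0.018, -0.026, 0, 0, 0, 0],
  [0, -0.018, -0.026, 0, 0, 0, 0],
  [0, 0, 0, 0.04, 0, 0, 0],
  [0, 0, 0, 0.03, 0, 0, 0],
  [0, 0, 0, 0.02, 0, 0, 0],
  [0, 0, 0, 0.008, 0, 0, 0],
  [0, 0, 0, 0, 0, 0, 0],
])

```text
time_s: 3.1
position: [0.5077, -0.1242, 0.1083]
tcp_rot: [-0.0, 0.141, 0.99, 0.0]
ft_force: [0.0, -0.2, -0.1]
finger_gap: -0.0001
```

```bash
python3 -c "
from h import *
s=st()
cv2.imwrite('pics/s1.png',cv2.resize(camera('scene')[200:410,130:410,::-1],None,fx=2.8,fy=2.8))"
```

```text
t 3.1 box x,y,z -0.0593 0.0025 0.1083 F [ 0.  -0.2 -0.1] gap -8.611926659627092e-05
tool x yaw rel -bx deg 0.13 z [-0.001  0.001 -1.   ]
```

View pics/s1.png

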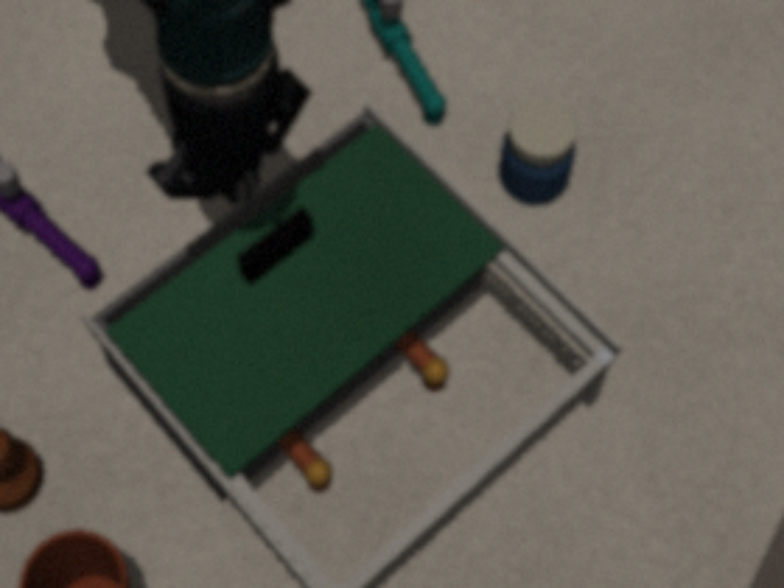

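The closed fingers (pixel ~250,195 in the crop) stand just in front of the tab (275,245). Next I push.

Call:
arm_command([
  [0, -0.01, -0.0015, 0, 0, 0, 0],
  [0, -0.012, 0, 0, 0, 0, 0],
  [0, -0.015, 0, 0, 0, 0, 0],
  [0, -0.015, 0, 0, 0, 0, 0],
  [0, -0.015, 0, 0, 0, 0, 0],
  [0, -0.015, 0, 0, 0, 0, 0],
  [0, -0.015, 0, 0, 0, 0, 0],
  [0, -0.015, 0, 0, 0, 0, 0],
  [0, -0.01, 0, 0, 0, 0, 0],
  [0, 0, 0, 0, 0, 0, 0],
])

```text
time_s: 4.4
position: [0.6253, -0.1616, 0.1085]
tcp_rot: [0.0, 0.142, 0.99, -0.0]
ft_force: [-1.1, 0.5, -0.5]
finger_gap: 0.0002
```

```bash
python3 -c "
from h import *
s=st()
cv2.imwrite('pics/s2.png',cv2.resize(camera('scene')[200:410,130:410,::-1],None,fx=2.8,fy=2.8))"
```

```text
t 4.4 box x,y,z 0.0641 -0.0002 0.1085 F [-1.1  0.5 -0.5] gap 0.00024997512337162367
tool x yaw rel -bx deg 0.02 z [ 0. -0. -1.]
```

View pics/s2.png

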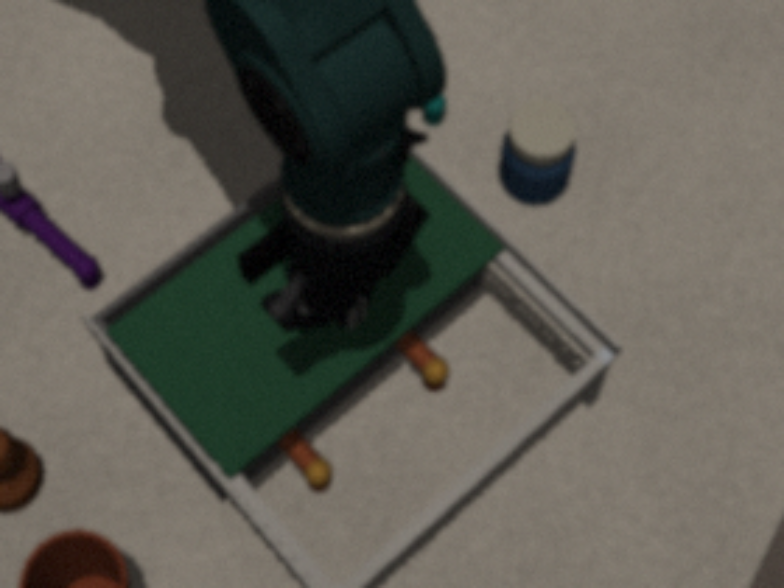

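The cover has not moved: the tab is still at (258,258) in the crop, while the fingers have passed it. I check where the fingertips really are.

```bash
python3 -c "
from h import *
s=st()
for n in ('scene','top'):
    c=calibration(n);im=camera(n)[:,:,::-1].copy()
    p=proj(c,[s['position'],s['position']+[0,0,.073]]);print(n,p)
    for q in p: cv2.circle(im,tuple(int(v) for v in q.round()),1,(0,0,255),-1)
    if n=='scene': im=im[200:410,130:410]
    else: im=im[90:300,250:530]
    cv2.imwrite(f'pics/{n}3.png',cv2.resize(im,None,fx=2.8,fy=2.8))
cv2.imwrite('pics/w3.png',camera('wrist')[:,:,::-1])
"
```

```text
t 4.45 box x,y,z 0.0631 -0.0003 0.1084 F [0.6 0.4 0.4] gap 7.468789415392457e-05
tool x yaw rel -bx deg 0.02 z [-0.001  0.    -1.   ]
scene [[254.04862104 316.30833273]
 [253.36620746 300.6211771 ]]
top [[362.02785657 171.17756999]
 [367.5953553  164.85678515]]
```

View pics/scene3.png

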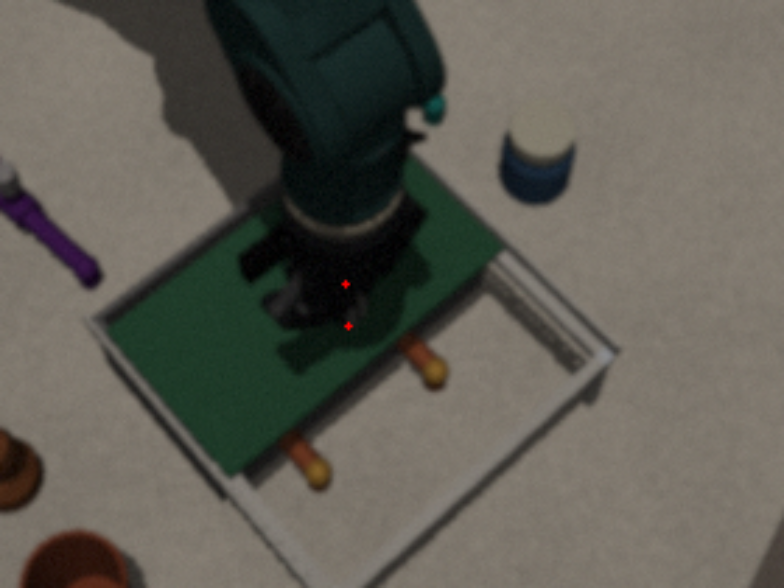

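View pics/top3.png

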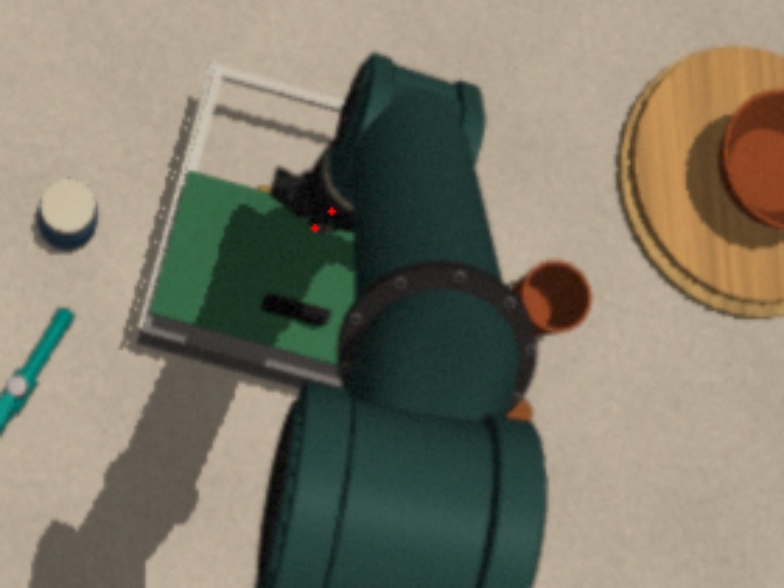

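View pics/w3.png

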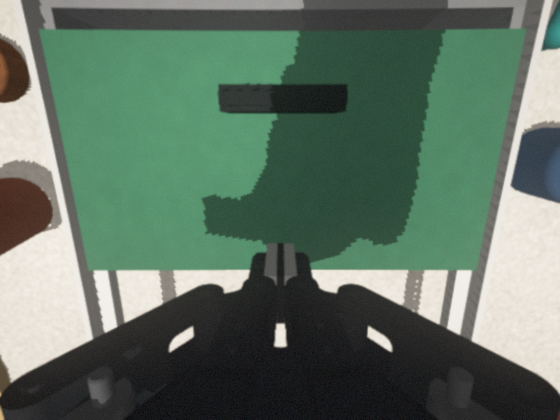

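```bash
python3 -c "
from h import *
s=st();c=calibration('wrist');print(c['tvec'],c['rvec']);R=cv2.Rodrigues(c['rvec'])[0];print('cam',-R.T@c['tvec'])
def W(x,y,z): return np.r_[O+x*bx+y*by,z]
q=.0165
P=[W(q-.071,.129,.097),W(q-.071,-.129,.097),W(q+.071,.129,.097),W(q+.071,-.129,.097),W(q-.035,.03,.13),W(q-.035,-.03,.13),W(q-.029,.03,.097),W(q-.029,.03,.13),s['position']]
for n in('wrist','top','scene'): print(n,proj(calibration(n),P).round(0).tolist())
"
```

```text
t 4.6 box x,y,z 0.0624 -0.0003 0.1084 F [ 0.5 -0.   1.3] gap 0.00028133266986385056
tool x yaw rel -bx deg 0.01 z [-0.001  0.    -1.   ]
[-0.02045937 -0.62835377  0.10829553] [-2.32959575 -1.74351605 -0.24140365]
cam [ 0.55741013 -0.14226408  0.27573512]
wrist [[527.0, 26.0], [38.0, 27.0], [476.0, 269.0], [87.0, 269.0], [347.0, 95.0], [217.0, 95.0], [334.0, 112.0], [346.0, 109.0], [281.0, 240.0]]
top [[303.0, 201.0], [397.0, 228.0], [317.0, 150.0], [409.0, 177.0], [345.0, 196.0], [367.0, 202.0], [343.0, 196.0], [345.0, 194.0], [362.0, 171.0]]
scene [[264.0, 244.0], [167.0, 317.0], [309.0, 288.0], [211.0, 370.0], [239.0, 275.0], [216.0, 292.0], [241.0, 284.0], [241.0, 277.0], [254.0, 316.0]]
```

All three views agree with the reported TCP and tab poses, so the fingers should have hit the tab but passed it without pushing it. I lift, go back and repeat slowly, watching the force.

Call:
arm_command([
  [0, 0, 0, -0.04, 0, 0, 0],
  [0, 0, 0, -0.01, 0, 0, 0],
  [0, 0.04, 0, 0, 0, 0, 0],
  [0, 0.045, 0, 0, 0, 0, 0],
  [0, 0.035, 0, 0, 0, 0, 0],
  [0, 0, 0, 0.03, 0, 0, 0],
  [0, 0, 0, 0.018, 0, 0, 0],
  [0, 0, 0, 0.006, 0, 0, 0],
  [0, 0, 0, 0, 0, 0, 0],
])

```text
time_s: 5.72
position: [0.5091, -0.1275, 0.1043]
tcp_rot: [-0.0, 0.142, 0.99, -0.0]
ft_force: [0.3, 0.2, -0.1]
finger_gap: -0.0002
```

```bash
python3 -c "
from h import *
s=st()
cv2.imwrite('pics/w4.png',camera('wrist')[:,:,::-1])
cv2.imwrite('pics/s4.png',cv2.resize(camera('scene')[200:410,130:410,::-1],None,fx=2.8,fy=2.8))"
```

```text
t 5.725 box x,y,z -0.057 -0.0003 0.1043 F [ 0.3  0.2 -0.1] gap -0.00023972507385182728
tool x yaw rel -bx deg 0.02 z [-0.001  0.    -1.   ]
```

View pics/w4.png

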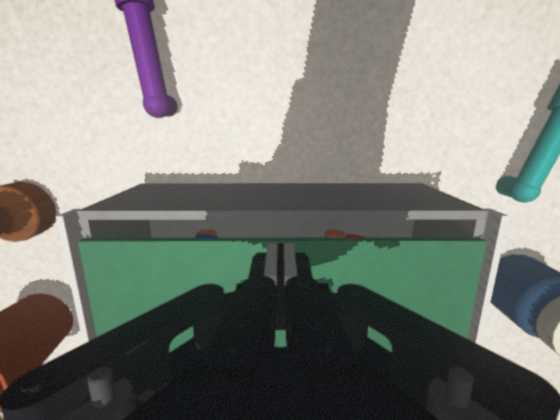

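View pics/s4.png

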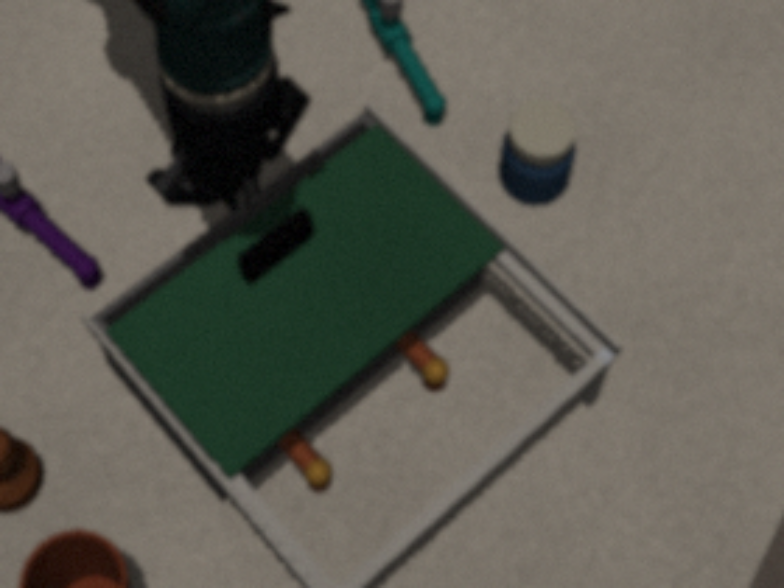

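Through the gap at the front the wrist view shows red at (345,237) on the +y side and blue at (207,233), so red_valve is at y=+48. Now I push slowly.

Call:
arm_command([
  [0, -0.01, 0, 0, 0, 0, 0],
  [0, -0.01, 0, 0, 0, 0, 0],
  [0, -0.008, 0, 0, 0, 0, 0],
  [0, -0.004, 0, 0, 0, 0, 0],
])

```text
time_s: 6.32
position: [0.54, -0.1364, 0.1047]
tcp_rot: [-0.001, 0.142, 0.99, 0.0]
ft_force: [-3.0, 0.4, 5.3]
finger_gap: -0.0004
```

```bash
python3 -c "
from h import *
s=st()
cv2.imwrite('pics/w5.png',camera('wrist')[:,:,::-1])
cv2.imwrite('pics/s5.png',cv2.resize(camera('scene')[200:410,130:410,::-1],None,fx=2.8,fy=2.8))"
```

```text
t 6.325 box x,y,z -0.0249 -0.0002 0.1047 F [-3.   0.4  5.3] gap -0.0004308563436461868
tool x yaw rel -bx deg 0.02 z [-0.001  0.001 -1.   ]
```

View pics/s5.png

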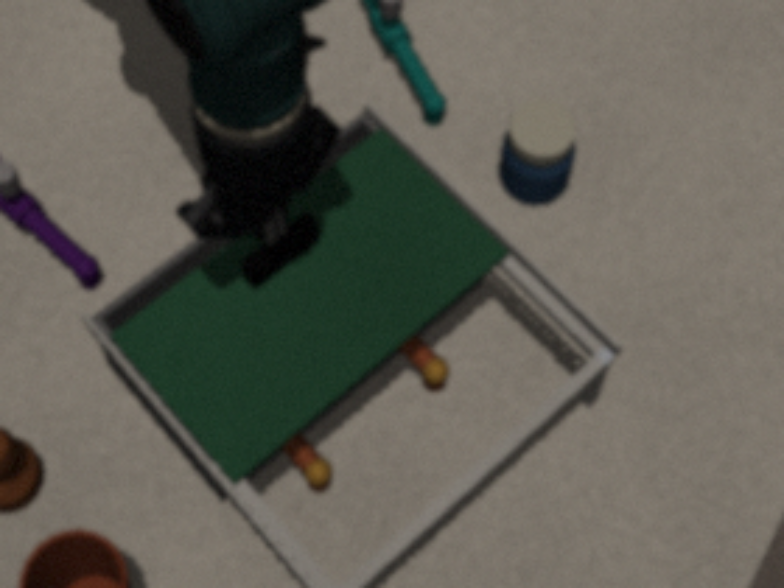

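View pics/w5.png

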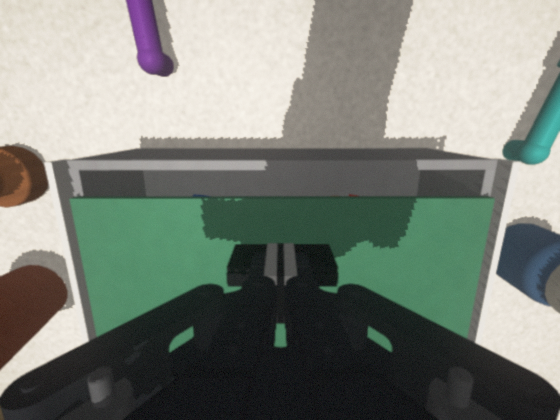

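The cover now moves with the tab (about 5 mm, force −3 N). I continue slowly in small checks.

Call:
arm_command([
  [0, -0.005, 0, 0, 0, 0, 0],
  [0, -0.005, 0, 0, 0, 0, 0],
])

```text
time_s: 6.68
position: [0.5491, -0.1391, 0.1047]
tcp_rot: [-0.001, 0.142, 0.99, 0.0]
ft_force: [-2.3, 1.4, 4.4]
finger_gap: 0.0001
```

Call:
arm_command([
  [0, -0.005, 0, 0, 0, 0, 0],
  [0, -0.005, 0, 0, 0, 0, 0],
])

```text
time_s: 6.92
position: [0.559, -0.142, 0.1047]
tcp_rot: [-0.0, 0.142, 0.99, 0.0]
ft_force: [-2.9, 0.9, 4.7]
finger_gap: -0.0003
```

```bash
python3 -c "
from h import *
s=st()
cv2.imwrite('pics/w6.png',camera('wrist')[:,:,::-1])
cv2.imwrite('pics/s6.png',cv2.resize(camera('scene')[200:410,130:410,::-1],None,fx=2.8,fy=2.8))"
```

```text
t 6.925 box x,y,z -0.0051 -0.0002 0.1047 F [-2.9  0.9  4.7] gap -0.0002737064134482272
tool x yaw rel -bx deg 0.03 z [-0.001  0.    -1.   ]
```

View pics/s6.png

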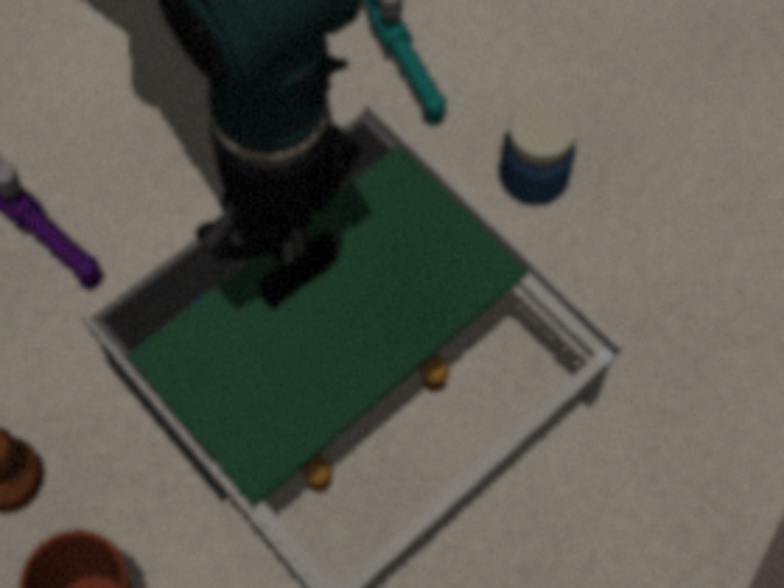

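View pics/w6.png

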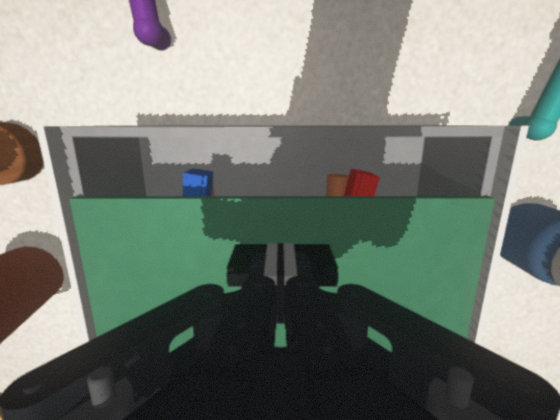

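Call:
arm_command([
  [0, -0.006, 0, 0, 0, 0, 0],
  [0, -0.006, 0, 0, 0, 0, 0],
  [0, -0.006, 0, 0, 0, 0, 0],
  [0, -0.006, 0, 0, 0, 0, 0],
  [0, -0.006, 0, 0, 0, 0, 0],
  [0, -0.006, 0, 0, 0, 0, 0],
])

```text
time_s: 7.78
position: [0.5935, -0.1522, 0.1046]
tcp_rot: [-0.0, 0.142, 0.99, 0.0]
ft_force: [-2.4, 0.5, 5.3]
finger_gap: 0.0001
```

Call:
arm_command([
  [0, -0.006, 0, 0, 0, 0, 0],
  [0, -0.006, 0, 0, 0, 0, 0],
  [0, -0.006, 0, 0, 0, 0, 0],
  [0, -0.006, 0, 0, 0, 0, 0],
  [0, -0.006, 0, 0, 0, 0, 0],
])

```text
time_s: 8.4
position: [0.6223, -0.1606, 0.1047]
tcp_rot: [-0.0, 0.142, 0.99, 0.0]
ft_force: [-2.5, 1.9, 5.7]
finger_gap: 0.0001
```

Call:
arm_command([
  [0, -0.004, 0, 0, 0, 0, 0],
  [0, -0.002, 0, 0, 0, 0, 0],
])

```text
time_s: 8.65
position: [0.6284, -0.1624, 0.1046]
tcp_rot: [-0.0, 0.142, 0.99, 0.0]
ft_force: [-2.2, 1.6, 5.6]
finger_gap: -0.0001
```

```bash
python3 -c "
from h import *
s=st()
cv2.imwrite('pics/w7.png',camera('wrist')[:,:,::-1])
cv2.imwrite('pics/s7.png',cv2.resize(camera('scene')[200:410,130:410,::-1],None,fx=2.8,fy=2.8))"
```

```text
t 8.65 box x,y,z 0.0673 -0.0001 0.1046 F [-2.2  1.6  5.6] gap -8.818040087335946e-05
tool x yaw rel -bx deg 0.03 z [-0.  0. -1.]
```

View pics/s7.png

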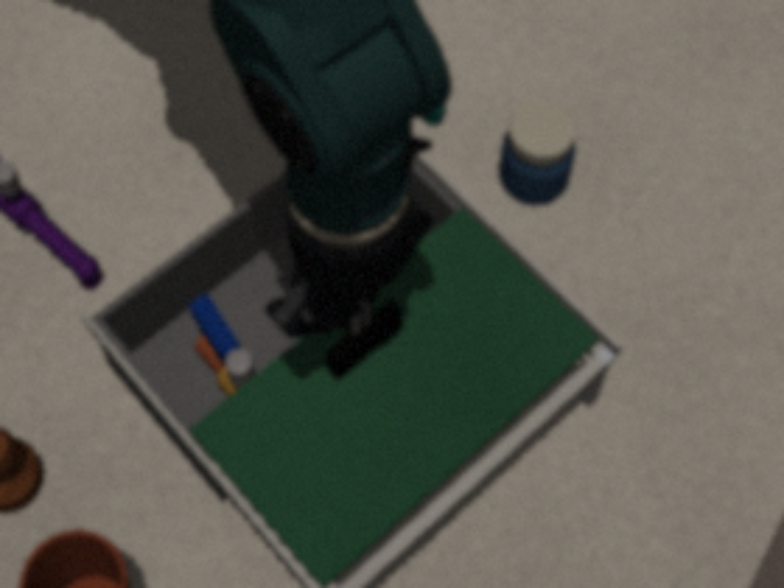

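View pics/w7.png

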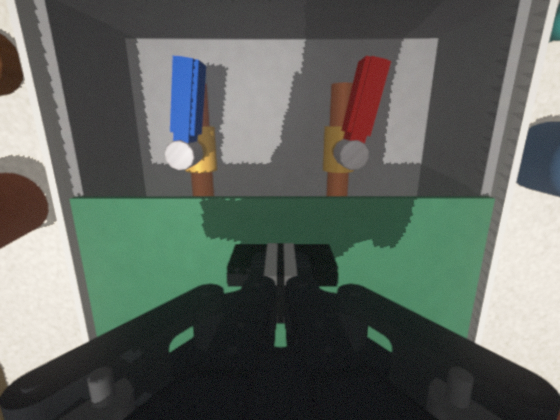

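Call:
arm_command([
  [0, -0.004, 0, 0, 0, 0, 0],
  [0, -0.003, 0, 0, 0, 0, 0],
])

```text
time_s: 9.0
position: [0.635, -0.1643, 0.1047]
tcp_rot: [-0.0, 0.142, 0.99, 0.0]
ft_force: [-2.5, 1.7, 5.2]
finger_gap: 0.0
```

Call:
arm_command([
  [0, -0.003, 0, 0, 0, 0, 0],
])

```text
time_s: 9.12
position: [0.6379, -0.1651, 0.1047]
tcp_rot: [-0.0, 0.142, 0.99, 0.0]
ft_force: [-2.4, 0.9, 5.6]
finger_gap: 0.0
```

Call:
arm_command([
  [0, -0.002, 0, 0, 0, 0, 0],
])

```text
time_s: 9.25
position: [0.6385, -0.1653, 0.1046]
tcp_rot: [-0.002, 0.142, 0.99, 0.0]
ft_force: [-6.0, 3.2, 8.3]
finger_gap: -0.0
```

The force rises and motion stops, so the cover is at its stop. One more small press, then back off and check.

Call:
arm_command([
  [0, -0.002, 0, 0, 0, 0, 0],
  [0, 0, 0, 0, 0, 0, 0],
])

```text
time_s: 9.5
position: [0.6385, -0.1653, 0.1045]
tcp_rot: [-0.004, 0.142, 0.99, 0.001]
ft_force: [-6.8, 2.5, 10.9]
finger_gap: 0.0002
```

Call:
arm_command([
  [0, 0.01, 0, 0, 0, 0, 0],
  [0, 0.02, 0, 0, 0, 0, 0],
  [0, 0.02, 0, -0.03, 0, 0, 0],
  [0, 0.02, 0, -0.03, 0, 0, 0],
  [0, 0, 0, 0, 0, 0, 0],
])

```text
time_s: 10.12
position: [0.5749, -0.1471, 0.1662]
tcp_rot: [0.002, 0.143, 0.99, -0.0]
ft_force: [0.0, 0.2, -0.4]
finger_gap: 0.0002
```

```bash
python3 -c "
from h import *
s=st()
c=calibration('wrist');im=camera('wrist')[:,:,::-1];cv2.imwrite('pics/w8.png',im)
cv2.imwrite('pics/s8.png',cv2.resize(camera('scene')[200:410,130:410,::-1],None,fx=2.8,fy=2.8))
t=calibration('top');im=camera('top')
cv2.imwrite('pics/t8.png',cv2.resize(im[90:300,250:530,::-1],None,fx=2.8,fy=2.8))
def W(x,y,z): return np.r_[O+x*bx+y*by,z]
for q in (.120,.125): print(q,proj(c,[W(q-.071,y,.097) for y in(.1,-.1)]).round(1).tolist())
"
```

```text
t 10.125 box x,y,z 0.0117 -0.0005 0.1662 F [ 0.   0.2 -0.4] gap 0.00016393685728240018
tool x yaw rel -bx deg 0.0 z [ 0.004 -0.001 -1.   ]
0.12 [[397.0, 249.4], [166.3, 249.3]]
0.125 [[396.4, 254.7], [166.9, 254.6]]
```

View pics/w8.png

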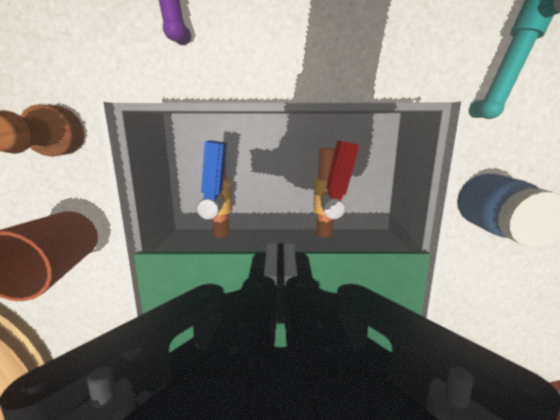

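View pics/s8.png

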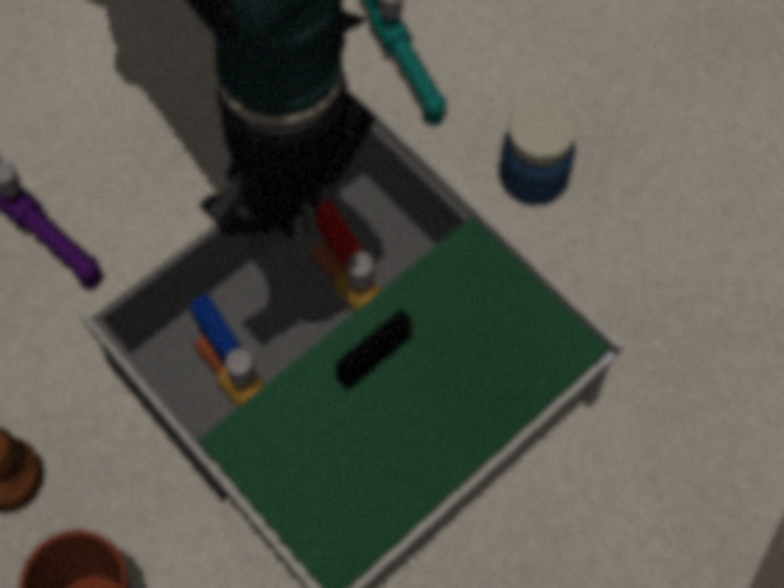

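View pics/t8.png

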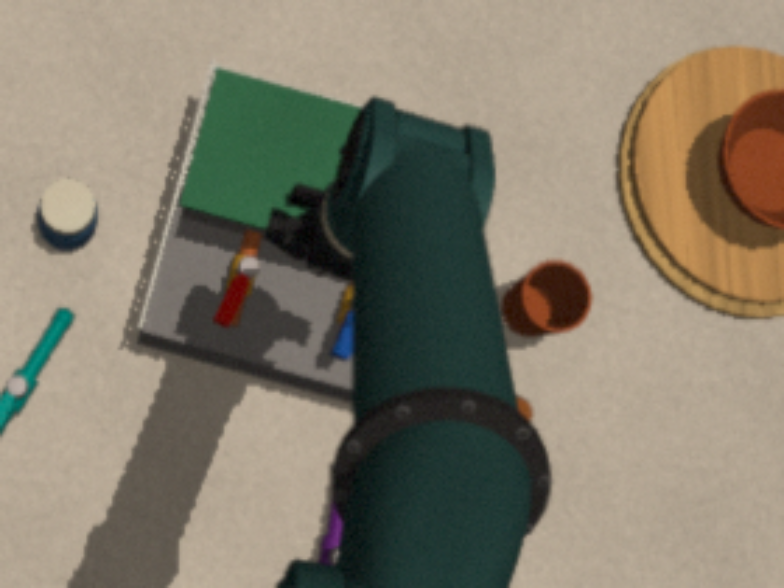

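The cover lies against the far rail end (edge row 253 in the wrist view, predicted 254.6 for 0.125). Next the red handle: (340,170) in the wrist view, red bar in the box. The purple and turquoise ones lie outside on the bench.

```bash
python3 -c "
from h import *
c=calibration('wrist');im=cv2.imread('pics/w8.png');hsv=cv2.cvtColor(im,cv2.COLOR_BGR2HSV)
for nm,m in(('red',(cv2.inRange(hsv,(0,190,60),(6,255,255))|cv2.inRange(hsv,(174,190,60),(179,255,255)))),('blue',cv2.inRange(hsv,(105,180,80),(125,255,255)))):
    m[:100]=0;m[260:]=0;m[:,:150]=0;m[:,420:]=0
    ct=max(cv2.findContours(m,0,2)[0],key=cv2.contourArea);print(nm,cv2.contourArea(ct))
    uv=cv2.boxPoints(cv2.minAreaRect(ct))
    for z in(.073,.05):
        P=plane(c,uv,z)[:,:2]-O;print(z,np.c_[P@bx,P@by].round(4).tolist())
for nm,uv in (('redcap',[334,210]),('bluecap',[208,210])):
    P=plane(c,[uv],.08)[:,:2]-O;print(nm,P@bx,P@by)
cv2.imwrite('pics/w8c.png',cv2.resize(im[120:260,170:390],None,fx=3.5,fy=3.5))
"
```

```text
red 0.0
0.073 [[-0.0217, 0.053], [-0.0217, 0.053], [-0.0217, 0.053], [-0.0217, 0.053]]
0.05 [[-0.0185, 0.0578], [-0.0185, 0.0578], [-0.0185, 0.0578], [-0.0185, 0.0578]]Traceback (most recent call last):
  File "<string>", line 6, in <module>
    ct=max(cv2.findContours(m,0,2)[0],key=cv2.contourArea);print(nm,cv2.contourArea(ct))
ValueError: max() iterable argument is empty
```

```bash
python3 -c "
from h import *
c=calibration('wrist');im=cv2.imread('pics/w8.png');hsv=cv2.cvtColor(im,cv2.COLOR_BGR2HSV)
print(hsv[170,338:346].tolist(),hsv[170,210:216].tolist())
for nm,m in(('red',(cv2.inRange(hsv,(0,150,60),(5,255,255))|cv2.inRange(hsv,(172,150,60),(179,255,255)))),('blue',cv2.inRange(hsv,(100,120,60),(128,255,255)))):
    m[:100]=0;m[260:]=0;m[:,:150]=0;m[:,420:]=0
    ct=max(cv2.findContours(m,0,2)[0],key=cv2.contourArea);print(nm,cv2.contourArea(ct))
    uv=cv2.boxPoints(cv2.minAreaRect(ct))
    for z in(.073,.05):
        P=plane(c,uv,z)[:,:2]-O;print(z,np.c_[P@bx,P@by].round(4).tolist())
for nm,uv in (('redcap',[334,210]),('bluecap',[208,210])):
    P=plane(c,[uv],.08)[:,:2]-O;print(nm,P@bx,P@by)
cv2.imwrite('pics/w8c.png',cv2.resize(im[120:260,170:390],None,fx=3.5,fy=3.5))
"
```

```text
[[0, 173, 125], [0, 175, 130], [0, 174, 132], [0, 182, 132], [1, 180, 133], [1, 178, 132], [1, 183, 131], [1, 180, 130]] [[110, 167, 201], [109, 172, 199], [109, 169, 202], [109, 165, 202], [110, 164, 202], [110, 168, 194]]
red 1038.5
0.073 [[0.005, 0.0372], [-0.0434, 0.0478], [-0.0387, 0.0657], [0.0101, 0.056]]
0.05 [[0.0106, 0.0406], [-0.0421, 0.0521], [-0.037, 0.0716], [0.0162, 0.0611]]
blue 986.5
0.073 [[0.0082, -0.0729], [-0.042, -0.0654], [-0.0407, -0.0488], [0.0096, -0.0554]]
0.05 [[0.0141, -0.0793], [-0.0406, -0.0712], [-0.0392, -0.0531], [0.0156, -0.0602]]
redcap [0.01721991] [0.04676147]
bluecap [0.01730295] [-0.06499118]
```

View pics/w8c.png

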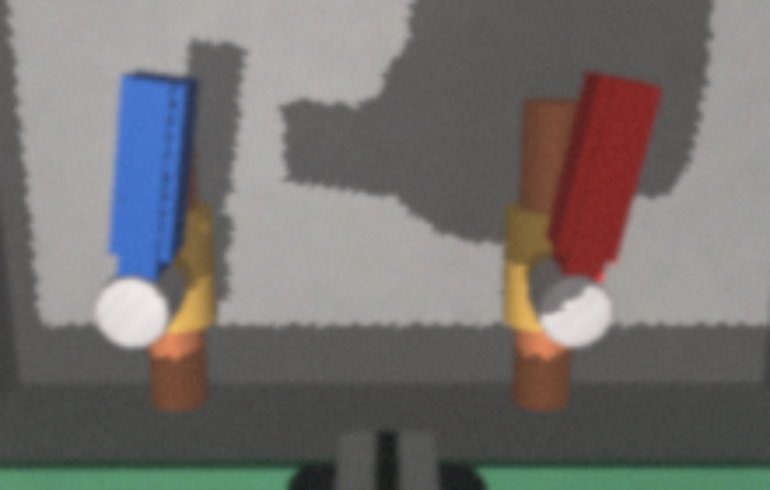

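The valve shown in the crop at (600,170) is the red one, angle ≈0.17 rad, on its own stem at box y≈+48. I move beside its −y side and go down.

Call:
arm_command([
  [0, 0.034, 0.0185, 0, 0, 0, 0],
  [0, 0, 0, 0.04, 0, 0, 0],
  [0, 0, 0, 0.03, 0, 0, 0],
  [0, 0, 0, 0.02, 0, 0, 0],
  [0, 0, 0, 0.012, 0, 0, 0],
  [0, 0, 0, 0.008, 0, 0, 0],
  [0, 0, 0, 0, 0, 0, 0],
])

```text
time_s: 11.15
position: [0.5472, -0.1194, 0.0541]
tcp_rot: [-0.0, 0.142, 0.99, -0.0]
ft_force: [-0.2, -0.1, -0.7]
finger_gap: -0.0001
```

```bash
python3 -c "
from h import *
s=st()
cv2.imwrite('pics/w9.png',camera('wrist')[:,:,::-1])
cv2.imwrite('pics/s9.png',cv2.resize(camera('scene')[200:410,130:410,::-1],None,fx=2.8,fy=2.8))"
```

```text
t 11.15 box x,y,z -0.0228 0.0182 0.0541 F [-0.2 -0.1 -0.7] gap -5.404506218184595e-05
tool x yaw rel -bx deg 0.02 z [-0.  0. -1.]
```

View pics/w9.png

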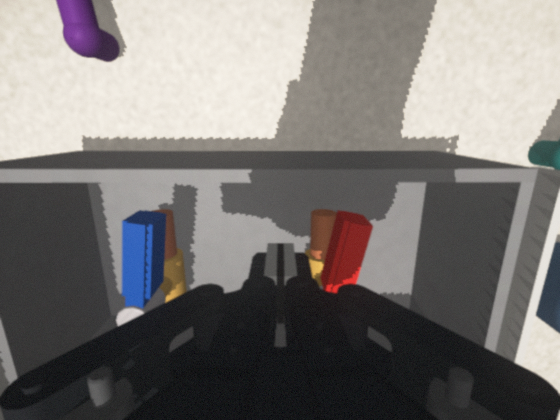

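View pics/s9.png

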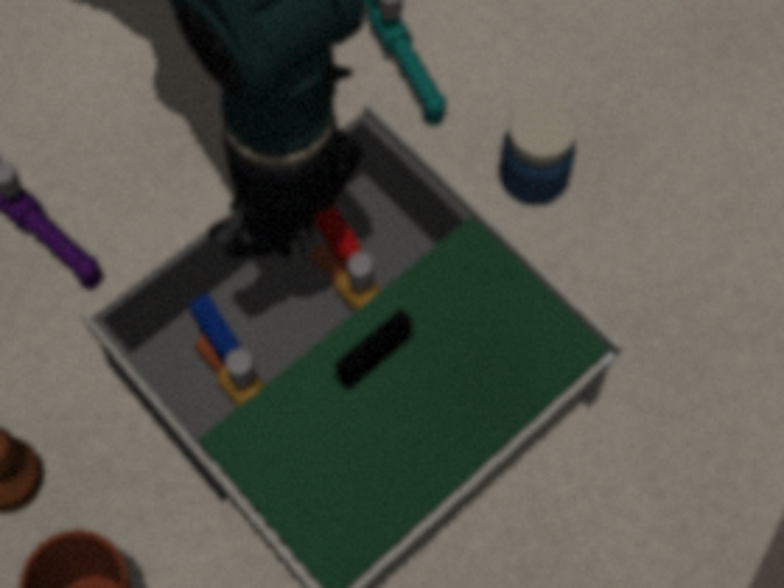

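The fingers (280,260) are down beside the red handle (345,250), with clearance. I begin the arc.

Call:
arm_command([
  [0, 0.002, 0.007, 0, 0, 0, 0],
  [0, 0.002, 0.007, 0, 0, 0, 0],
  [0, 0, 0.006, 0, 0, 0, 0],
  [0, 0, 0.005, 0, 0, 0, 0],
])

```text
time_s: 11.75
position: [0.5507, -0.0934, 0.0546]
tcp_rot: [0.0, 0.142, 0.99, 0.0]
ft_force: [0.6, 0.3, 1.1]
finger_gap: 0.0002
```

Call:
arm_command([
  [0, 0.001, 0.005, 0, 0, 0, 0],
  [0, 0, 0.005, 0, 0, 0, 0],
])

```text
time_s: 12.0
position: [0.5522, -0.0841, 0.0545]
tcp_rot: [-0.0, 0.142, 0.99, -0.0]
ft_force: [-0.8, -0.2, -0.2]
finger_gap: -0.0004
```

```bash
python3 -c "
from h import *
s=st()
cv2.imwrite('pics/w10.png',camera('wrist')[:,:,::-1])"
```

```text
t 12.0 box x,y,z -0.0279 0.0535 0.0545 F [-0.8 -0.2 -0.2] gap -0.0004119470189805361
tool x yaw rel -bx deg 0.02 z [-0. -0. -1.]
```

View pics/w10.png

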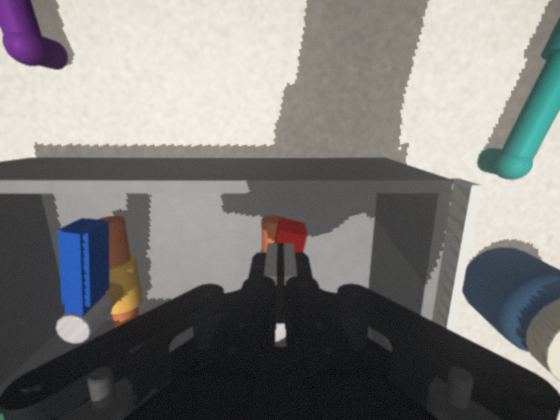

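The handle did not move and there is no force: the fingers seem to pass above it. That fits the tab: no contact at TCP z 0.1085, and contact with an upward force at 0.1047. So the real shut fingertip ends about 25 mm above the reported TCP. I go back to the side, go lower and verify.

Call:
arm_command([
  [0, 0, -0.012, 0, 0, 0, 0],
  [0, 0, -0.016, 0, 0, 0, 0],
  [0, 0, -0.008, 0, 0, 0, 0],
  [0, 0, 0, 0.01, 0, 0, 0],
  [0, 0, 0, 0.008, 0, 0, 0],
  [0, 0, 0, 0, 0, 0, 0],
])

```text
time_s: 12.8
position: [0.5415, -0.1181, 0.0354]
tcp_rot: [-0.001, 0.142, 0.99, 0.0]
ft_force: [0.4, -0.2, 0.5]
finger_gap: 0.0004
```

```bash
python3 -c "
from h import *
s=st()
c=calibration('wrist');print(proj(c,[s['position'],s['position']+[0,0,.012],s['position']+[0,0,.025]]))
cv2.imwrite('pics/w11.png',camera('wrist')[:,:,::-1])
cv2.imwrite('pics/s11.png',cv2.resize(camera('scene')[240:340,180:310,::-1],None,fx=6,fy=6))
c=calibration('scene');print((proj(c,[s['position'],s['position']+[0,0,.025]])-[180,240])*6)
"
```

```text
t 12.8 box x,y,z -0.0286 0.0178 0.0354 F [ 0.4 -0.2  0.5] gap 0.0003752804632789502
tool x yaw rel -bx deg 0.07 z [-0.002  0.001 -1.   ]
[[281.27041231 240.24259313]
 [281.33519177 248.29506249]
 [281.41629135 258.37149307]]
[[319.74203715 329.9644766 ]
 [316.23767152 299.47631786]]
```

View pics/w11.png

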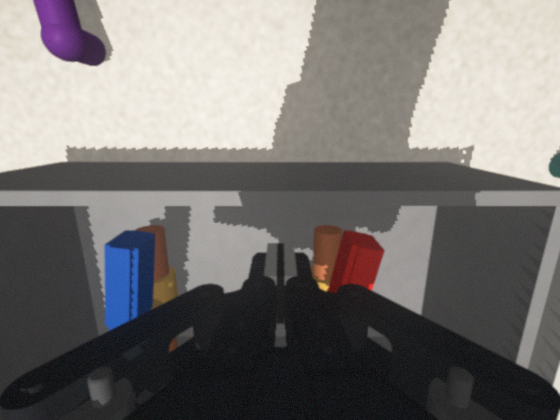

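View pics/s11.png

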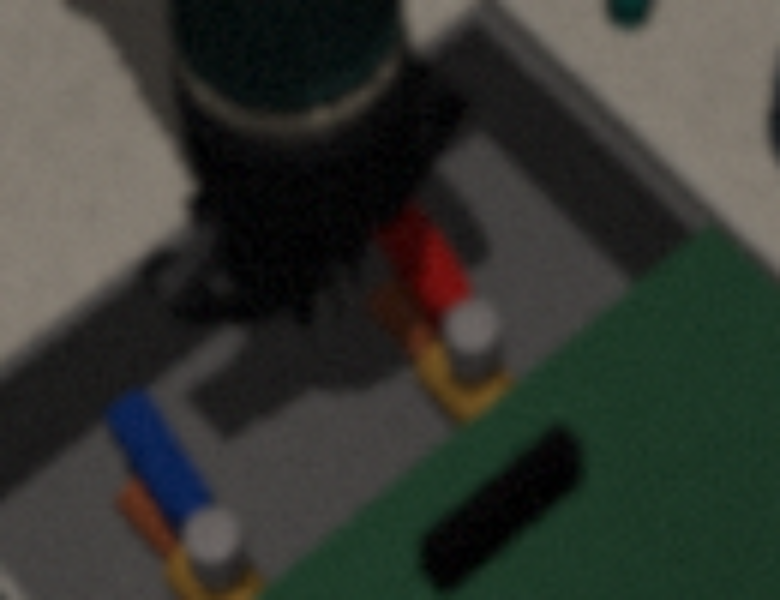

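The fingertip (305,315) sits visibly above the projected TCP (320,330), so the tip is short of it. I push from this lower height (overlap with the handle about 13 mm or more).

Call:
arm_command([
  [0, 0, 0.007, 0, 0, 0, 0],
  [0, 0, 0.006, 0, 0, 0, 0],
  [0, 0, 0.005, 0, 0, 0, 0],
  [0, 0, 0.004, 0, 0, 0, 0],
])

```text
time_s: 13.4
position: [0.5482, -0.0986, 0.0366]
tcp_rot: [0.0, 0.143, 0.99, -0.001]
ft_force: [-0.5, -3.4, -1.0]
finger_gap: -0.0001
```

Call:
arm_command([
  [0, 0, 0.005, 0, 0, 0, 0],
  [0, 0, 0.003, 0, 0, 0, 0],
])

```text
time_s: 13.65
position: [0.5508, -0.0908, 0.0366]
tcp_rot: [0.0, 0.143, 0.99, -0.0]
ft_force: [0.9, -4.8, 1.1]
finger_gap: 0.0001
```

```bash
python3 -c "
from h import *
s=st()
cv2.imwrite('pics/w12.png',camera('wrist')[:,:,::-1])
cv2.imwrite('pics/s12.png',cv2.resize(camera('scene')[240:340,180:310,::-1],None,fx=6,fy=6))
"
```

```text
t 13.65 box x,y,z -0.0274 0.0467 0.0366 F [ 0.9 -4.8  1.1] gap 9.157029751451548e-05
tool x yaw rel -bx deg -0.03 z [ 0.    -0.001 -1.   ]
```

View pics/w12.png

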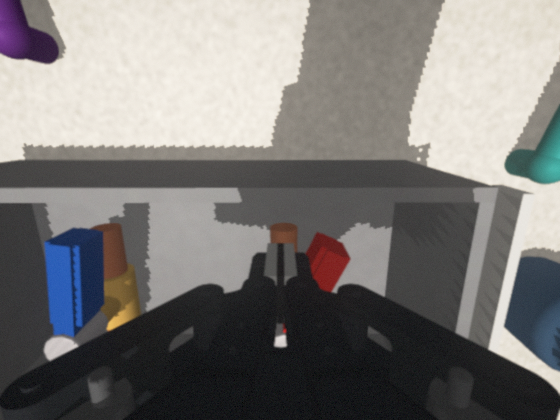

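View pics/s12.png

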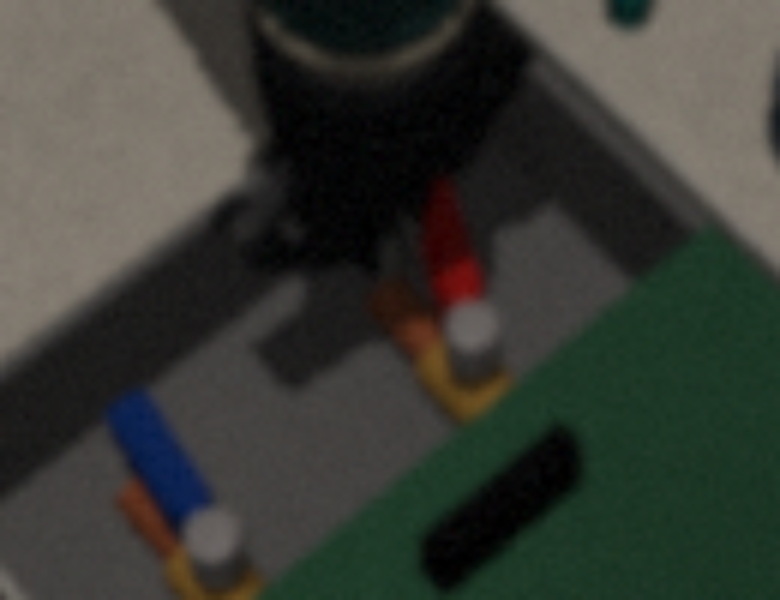

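The handle now turns (about 0.45 rad, force about 4.8 N). I continue along the arc.

Call:
arm_command([
  [0, 0.001, 0.005, 0, 0, 0, 0],
  [0, -0.001, 0.005, 0, 0, 0, 0],
  [0, -0.001, 0.005, 0, 0, 0, 0],
  [0, -0.001, 0.004, 0, 0, 0, 0],
  [0, -0.003, 0.005, 0, 0, 0, 0],
  [0, -0.003, 0.004, 0, 0, 0, 0],
])

```text
time_s: 14.5
position: [0.5657, -0.065, 0.0363]
tcp_rot: [-0.001, 0.142, 0.99, 0.0]
ft_force: [-2.0, -2.4, 0.7]
finger_gap: 0.0003
```

```bash
python3 -c "
from h import *
s=st()
cv2.imwrite('pics/w13.png',camera('wrist')[:,:,::-1])
cv2.imwrite('pics/s13.png',cv2.resize(camera('scene')[240:340,180:310,::-1],None,fx=6,fy=6))
"
```

```text
t 14.5 box x,y,z -0.0204 0.0756 0.0363 F [-2.  -2.4  0.7] gap 0.0002716986252166477
tool x yaw rel -bx deg 0.04 z [-0.002  0.    -1.   ]
```

View pics/w13.png

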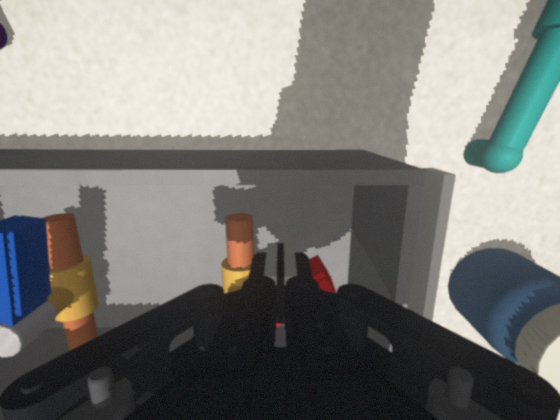

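View pics/s13.png

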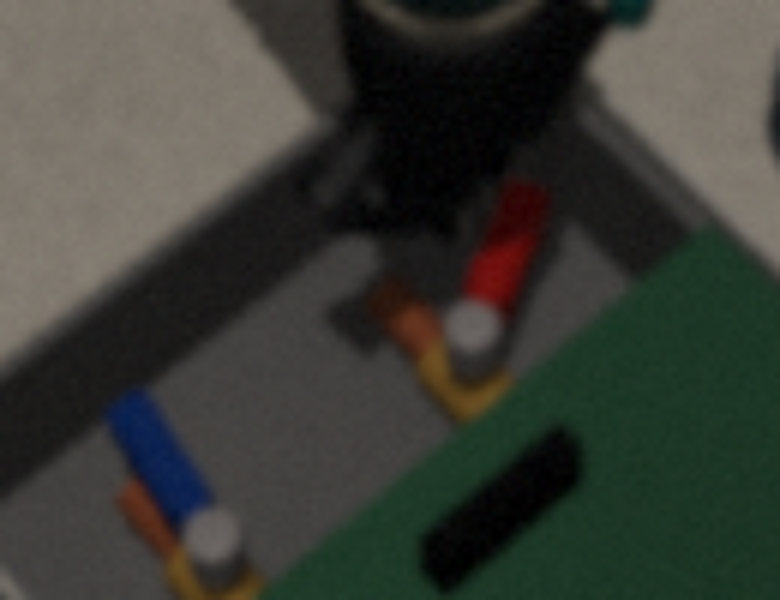

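Call:
arm_command([
  [0, -0.004, 0.003, 0, 0, 0, 0],
  [0, -0.005, 0.002, 0, 0, 0, 0],
  [0, -0.005, 0.001, 0, 0, 0, 0],
  [0, -0.004, 0, 0, 0, 0, 0],
])

```text
time_s: 15.1
position: [0.5853, -0.0627, 0.0363]
tcp_rot: [-0.001, 0.141, 0.99, 0.001]
ft_force: [-3.0, 4.5, 0.1]
finger_gap: -0.0003
```

Call:
arm_command([
  [0, -0.003, 0, 0, 0, 0, 0],
  [0, -0.002, 0, 0, 0, 0, 0],
])

```text
time_s: 15.35
position: [0.5871, -0.0637, 0.0363]
tcp_rot: [-0.003, 0.142, 0.99, 0.001]
ft_force: [-8.5, 6.4, 5.4]
finger_gap: 0.0003
```

```bash
python3 -c "
from h import *
s=st()
cv2.imwrite('pics/s14.png',cv2.resize(camera('scene')[240:340,180:310,::-1],None,fx=6,fy=6))
"
```

```text
t 15.35 box x,y,z -0.0002 0.0829 0.0363 F [-8.5  6.4  5.4] gap 0.00027197998785629383
tool x yaw rel -bx deg 0.1 z [-0.006  0.003 -1.   ]
```

View pics/s14.png

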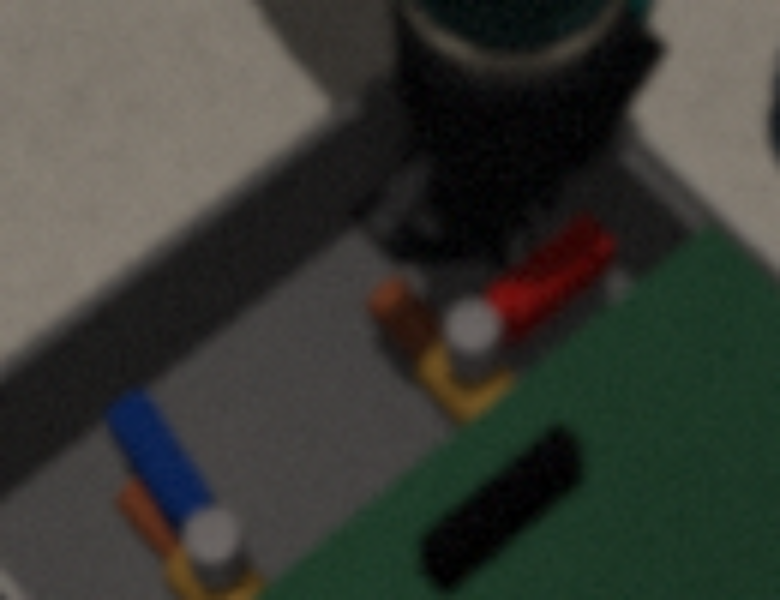

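The handle is parallel to the cover edge and the force has risen, so it is at its stop. I press a little more, then back off.

Call:
arm_command([
  [0, -0.003, 0, 0, 0, 0, 0],
  [0, 0, 0, 0, 0, 0, 0],
])

```text
time_s: 15.65
position: [0.5869, -0.064, 0.0359]
tcp_rot: [-0.006, 0.142, 0.99, 0.001]
ft_force: [-9.8, 6.4, 6.7]
finger_gap: 0.0001
```

Call:
arm_command([
  [0, 0.01, 0, 0, 0, 0, 0],
  [0, 0.01, -0.005, 0, 0, 0, 0],
  [0, 0, 0, -0.04, 0, 0, 0],
  [0, 0, 0, -0.05, 0, 0, 0],
  [0, 0.02, -0.02, -0.05, 0, 0, 0],
  [0, 0.02, -0.02, -0.02, 0, 0, 0],
  [0, 0, 0, 0, 0, 0, 0],
])

```text
time_s: 16.52
position: [0.5228, -0.0963, 0.1989]
tcp_rot: [0.003, 0.145, 0.989, -0.0]
ft_force: [0.7, 0.2, -0.4]
finger_gap: 0.0003
```

```bash
python3 -c "
from h import *
s=st()
c=calibration('wrist');im=camera('wrist')[:,:,::-1];cv2.imwrite('pics/w15.png',im)
cv2.imwrite('pics/s15.png',cv2.resize(camera('scene')[200:410,130:410,::-1],None,fx=2.8,fy=2.8))
def W(x,y,z): return np.r_[O+x*bx+y*by,z]
for q in (.120,.125): print(q,proj(c,[W(q-.071,y,.097) for y in(.1,-.1)]).round(1).tolist())
hsv=cv2.cvtColor(im,cv2.COLOR_BGR2HSV)
m=cv2.inRange(hsv,(0,150,60),(5,255,255))|cv2.inRange(hsv,(172,150,60),(179,255,255))
ct=max(cv2.findContours(m,0,2)[0],key=cv2.contourArea);uv=cv2.boxPoints(cv2.minAreaRect(ct));print(uv)
P=plane(c,uv,.073)[:,:2]-O;print(np.c_[P@bx,P@by].round(4).tolist())
"
```

```text
t 16.525 box x,y,z -0.0527 0.0334 0.1989 F [ 0.7  0.2 -0.4] gap 0.0003165682629017764
tool x yaw rel -bx deg -0.24 z [ 0.006 -0.002 -1.   ]
0.12 [[345.7, 293.0], [152.2, 293.9]]
0.125 [[345.5, 297.3], [152.7, 298.1]]
[[303. 243.]
 [350. 243.]
 [350. 262.]
 [303. 262.]]
[[0.0034, 0.0568], [0.0035, 0.1071], [0.0259, 0.1085], [0.0258, 0.0572]]
```

View pics/w15.png

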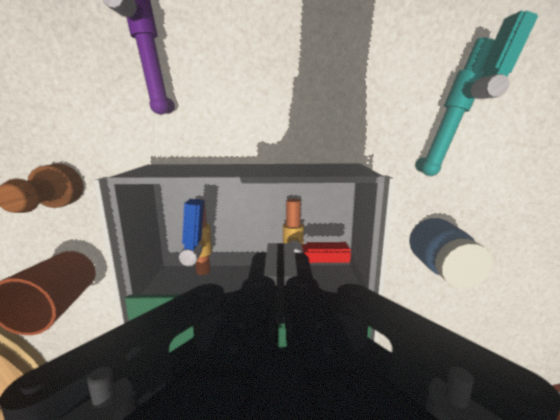

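View pics/s15.png

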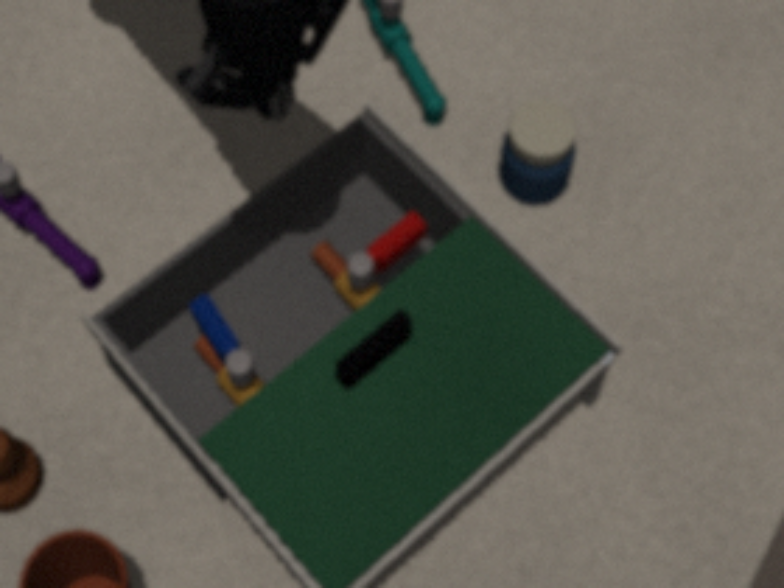

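```bash
python3 -c "
from h import *
im=camera('scene')[:,:,::-1];c=calibration('scene')
hsv=cv2.cvtColor(im,cv2.COLOR_BGR2HSV);m=cv2.inRange(hsv,(50,90,30),(85,255,140));m[:260]=0;m[:,:150]=0
ct=max(cv2.findContours(m,0,2)[0],key=cv2.contourArea).reshape(-1,2)
P=plane(c,ct,.097)[:,:2]-O;X=P@bx;Y=P@by
s=(abs(Y)<.1);lo=X[s&(X<.1)];print('front edge median',np.median(lo),'q',np.median(lo)+.071)
im0=cv2.imread('pics/scene0.png');hsv=cv2.cvtColor(im0,cv2.COLOR_BGR2HSV);m=cv2.inRange(hsv,(50,90,30),(85,255,140));m[:235]=0;m[:,:150]=0
ct=max(cv2.findContours(m,0,2)[0],key=cv2.contourArea).reshape(-1,2)
P=plane(c,ct,.097)[:,:2]-O;X=P@bx;Y=P@by;s=abs(Y)<.1;print('start q front',np.median(X[s&(X<0)])+.071,'back',np.median(X[s&(X>.05)])-.071)
"
```

```text
front edge median 0.05551780314005203 q 0.126517803140052
start q front 0.018260460496731766 back 0.016839416253143405
```

```bash
python3 -c "
from bench import env
print(env.hand_in(), env.observe()['time_s'])"
```

```text
the job is handed in; nothing more can be done
the job is handed in; nothing more can be done
```

The cover is open against its stop and the red handle is turned clockwise to its shut stop. I handed the job in at about 16.6 s with the robot standing clear.

**Last checks**
- **Cover:** the push force rose and motion stopped, so it reached its stop. The scene view gives a travel of 0.1265 m and the wrist view about 0.1235 m, against 0.125 m fully open. Those two readings differ by about 3 mm, roughly what the 2 mm calibration allows.
- **Red handle:** the force rose to about 12 N without further motion, and the last picture shows the handle square to the pipe, pointing to +y.
- **Everything else:** in the last wrist and scene views the blue handle still points as at the start. The beaker, jar and stamp stand beside the box as before.

**What went wrong on the way**
- The first pass at the tab and the first pass at the red handle touched nothing. The shut fingertips seem to end about 22–25 mm above the reported TCP (tool point), so they passed over both.
- Because of this, the second pass probably opened the cover by friction on the tab's top edge instead of by pushing its near face. The side and upward forces (about 3 N and 5 N) point to that.
- The handle was then pushed on its correct side from a lower height. Nothing was gripped, and no wrist force I read passed about 15 N.

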